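# Sort frame bars through a length gauge

## Task

Sort the three support-frame bars with the length gauge: without lifting them, slide them down the lane into the narrow throat, where the short ones pass through and must end up wholly inside the bay behind it, lying across it. The bar that is too long stops in the taper: do not force it, but once it has been tried there lift it out and lay it in the grey tray, flush along the tray's far side wall. Leave the bottles and the beaker alone.

Things in the scene. Friction and masses are not known exactly. Their poses are not given: they have to be found in the camera images.
- gauge: Fixed length gauge: black board 205 mm (x) by 410 mm (y), 8 mm thick, with rails 24 mm high on top of it (tops 32 mm above the bench). Origin: underside, centre of the board. Bars slide along its +y; x runs across the lane, which is centred on x = 0. Infeed lane: y -205 to 33 mm, open at its start, 175 mm wide. Bay: y 95 to 197 mm, 150 mm wide, closed by an end wall. No roof anywhere.
- throat (a point): Middle of the gauge slot on the board's upper face (8 mm above the bench), axes as the gauge, at its y = 85 mm. The slot is 126 mm wide and 20 mm long (y 75 to 95 mm). Before it, from y 33 to 75 mm, two smooth steel side rails narrow the lane evenly from 175 to 126 mm: a bar 138 mm long lying square stops with its centre near y = 54 mm.
- bar_a: Loose aluminium bar, 20 by 20 mm section, about 0.11 kg, origin at its centre, x axis along its length. Two of the three bars are short (116 mm), one is too long (138 mm), all else alike; the names do not tell which. They start lying across the gauge's lane about 65 mm apart in any order, centres up to 8 mm off the lane's middle, slightly skewed.
- bar_b: As bar_a: 20 by 20 mm, 116 or 138 mm long, origin at its centre, x axis along its length.
- bar_c: As bar_a: 20 by 20 mm, 116 or 138 mm long, origin at its centre, x axis along its length.
- tray: Fixed shallow grey open tray, 75 mm (x) by 190 mm (y) outside, 16 mm high, walls and floor 5 mm thick (inner floor 65 by 180 mm, 5 mm above the bench). Origin: underside centre. It lies beyond the gauge as seen from the robot, its long side roughly parallel to the gauge's lane. Its far side wall is the long wall on its +x side (inner face at x = +32.5 mm).
- reagent_bottle: Bystander: clear jar with a blue cap, 72 mm across, 150 mm high, origin at its underside.
- amber_bottle: Bystander: small amber bottle, 48 mm across, 110 mm high, origin at its underside.
- beaker: Bystander: glass beaker, 70 mm across, 90 mm high, origin at its underside.
Things that resemble listed ones, but are neither listed nor needed, are in the scene too. Several things have the shape of the tray; the one meant has the colours described above. What is shaped like the bar_b but green is not meant.

How it is judged:
By the outcome, as a careful person would: the job done as asked, in the order asked, and still so for the second after the job is handed in, with the robot touching nothing.
It also fails if it takes over 72 s, if anything falls off the work surface, if the arm or the gripper's body presses on something with over 40 N, if the wrist force passes 120 N, or if a joint passes its speed limit or range.

## Robot

A 6-joint arm with a two-finger parallel gripper is mounted at the origin on the work surface. World frame = base frame: x ahead of the robot, y to its left, z up, the work surface at z = 0. Lengths are in m, angles in rad, forces in N, time in s.
With the tool pointing down it reaches from about 0.375 to 0.975 m from the base axis. Payload 3.8 kg.
Tool frame: the origin (TCP) lies on the mounting face of the last link; the fingertips stand 173 mm ahead of it and the grasp point (between the pads) lies 155 mm ahead of it; z points along the fingers, y is the direction in which the jaws open and shut (so a half turn about z gives the same grasp; the last joint's range is limited). The gripper opens to 85 mm and grips with 20 to 120 N. Pads are 22 mm wide; open, the fingers measure 114 mm over their backs; the gripper's body (76 mm by 85 mm) begins 54 mm behind the grasp point. The pads swing forward as they close: fully open they stand 13 mm farther back than shut.
Start: joints at [-0.037, 0.264, 1.604, -0, 1.274, -0.037], TCP at [0.675, -0, 0.405] pointing down, gripper open.
Joint ranges: [-2.63, 2.63], [-0.94, 2.18], [0.31, 2.57], [-1.31, 4.45], [0, 2.66], [-2.55, 2.55]. Speed limits (rad/s): [2.57, 2.57, 3.14, 3.14, 3.14, 3.14].

## Interface

Orientations are given as a rotation vector (axis times angle).
In Python, from workcell import bot gives the robot as it stands.
- The arm moves only by the shell command python3 -m jog 'ROWS' [FORCE]. ROWS is JSON, a list that holds one entry, the list of rows, each a list of 7 numbers: the closure, from 0 (fully open) to 1 (shut), then the shift along the tool's x, y, z in cm, then the turn, a rotation vector about the tool's x, y, z in rad. A call has 1 to 12 rows; each row is the pose to reach, as a shift and turn from the pose commanded when the call began, along the tool's axes at that moment; what a row does not reach only later rows make up. A row lasts 1/8 s, in which the tool goes at most 62.5 mm and 10.7 degrees, less where a joint would pass 70% of its speed; a pose out of reach is approached as far as the arm can. A call with a gripper value outside its range is refused whole. The fingers move at their own pace and stop on an object; FORCE is the grip in N (left out, the last holds). Time passes only in rows, so rows that repeat a pose let the fingers close. It gives the time, the measured TCP pose, the force and the opening at its end, in the units of the state.
- bot.read_state(): the state, without advancing time (a new reading comes with each control period).
- bot.read_camera(name): name is "scene" or "side" or "wrist"; returns the picture (480x640x3 uint8, red, green, blue); there is no depth.
- bot.camera_model(name): a dict with "intrinsics" (3x3 intrinsics, pixels), "rvec" (rotation vector, rad) and "tvec" (3), from world to camera coordinates, as OpenCV has them. Camera axes: x right, y down, z forward; pixel columns grow to the right and rows downward; lengths in m; the calibration is good to about 2 mm. A picture is of the moment at which its call begins: read the wrist's pose just before it. camera_model takes no time and is no camera call; for the wrist camera it gives the pose at the moment of the call.
- bot.finish_job(): hands the job in, once; it reports no verdict.
The state is a dict: "time": time; "q": joint angles; "joint_vel": joint speeds; "joint_torque": joint torques, N m; "tool_pos": TCP position; "tcp_rot": TCP orientation; "wrist_force": force on the tool from outside, world axes, zero at the start; "torque": the same for the moment, N m; "width": opening from 0.0 (shut) to 1.0 (fully open).
Only numpy, scipy, OpenCV 4.12 (cv2) and the standard library are available. Lean on these libraries where they do the work, as an engineer would, in place of code of your own. Each camera call takes 0.05 s, during which the arm holds its last target.

## Working session

There is one attempt and no reset: what is moved stays moved. The work goes in short steps, Python scripts to look and compute and a shell command to move; the robot and the scene stay as the last step left them, time stands still between calls to the robot, and variables do not carry over. Pictures are saved under pics/ and viewed, and the job is handed in when it is done.

```bash
ls; mkdir -p pics
cat > h.py <<'E'
import numpy as np,cv2
from workcell import bot
def snap(name,fn):
    im=bot.read_camera(name); cv2.imwrite('pics/'+fn,im[:,:,::-1]); return im
def ray(cm,u,v):
    K=np.array(cm['intrinsics']);R=cv2.Rodrigues(np.array(cm['rvec'],float))[0];t=np.array(cm['tvec'],float).ravel()
    d=R.T@np.linalg.solve(K,np.array([u,v,1.])); return -R.T@t,d
def onz(cm,u,v,z):
    o,d=ray(cm,u,v); return o+d*(z-o[2])/d[2]
def proj(cm,P):
    return cv2.projectPoints(np.array(P,float).reshape(-1,3),np.array(cm['rvec'],float),np.array(cm['tvec'],float),np.array(cm['intrinsics'],float),None)[0].reshape(-1,2)
E
python3 - <<'E'
from h import *
print(bot.read_state())
for c in ['scene','side','wrist']:
    snap(c,c+'0.png'); print(c,bot.camera_model(c))
E
```

```text
pics
{'time': 0.0, 'q': array([-3.69114717e-02,  2.64788773e-01,  1.60537744e+00, -7.72824354e-07,
        1.27370047e+00, -3.68764801e-02]), 'joint_vel': array([ 0.00057974,  0.0003267 ,  0.00096688, -0.00128172, -0.00082303,
        0.00014337]), 'joint_torque': array([ 6.10465631e-04, -5.15121067e+01, -3.67308676e+01, -4.07824507e-05,
        1.31324201e-02,  1.46811578e-05]), 'tool_pos': array([6.74660416e-01, 2.81872548e-06, 4.03335720e-01]), 'tcp_rot': array([-2.22030157, -2.22022439,  0.00243049]), 'wrist_force': array([-0.87481531, -0.50206066, -0.11608722]), 'torque': array([-0.01249609,  0.01528582, -0.03165238]), 'width': 1.0013206104931949}
scene {'intrinsics': array([[536.50699602,   0.        , 321.70073269],
       [  0.        , 536.50699602, 232.94188181],
       [  0.        ,   0.        ,   1.        ]]), 'rvec': array([ 2.387806  ,  0.75547484, -0.28102993]), 'tvec': array([-0.47763248, -0.22749871,  1.39127397])}
side {'intrinsics': array([[486.77777521,   0.        , 323.97591507],
       [  0.        , 486.77777521, 231.57746703],
       [  0.        ,   0.        ,   1.        ]]), 'rvec': array([ 0.92571216, -2.50511455,  1.0305452 ]), 'tvec': array([0.45673946, 0.29990948, 0.71687212])}
wrist {'intrinsics': array([[420.95734241,   0.        , 323.93642178],
       [  0.        , 420.95734241, 244.16074391],
       [  0.        ,   0.        ,   1.        ]]), 'rvec': array([-2.85603704e+00, -7.58547009e-04,  3.11252828e-03]), 'tvec': array([-0.67345687, -0.03732755,  0.38056822])}
```

View pics/scene0.png

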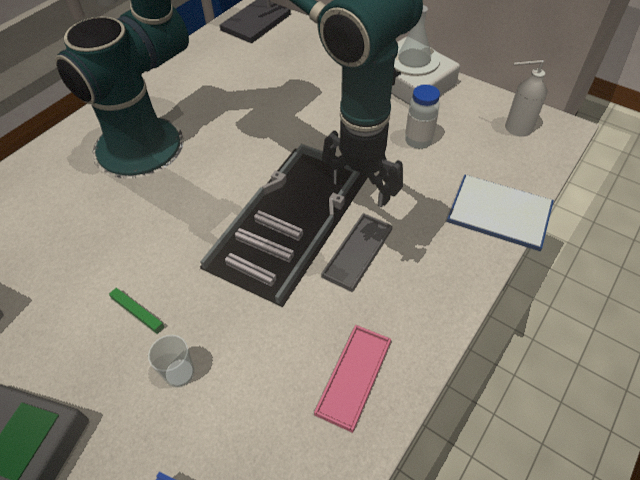

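View pics/side0.png

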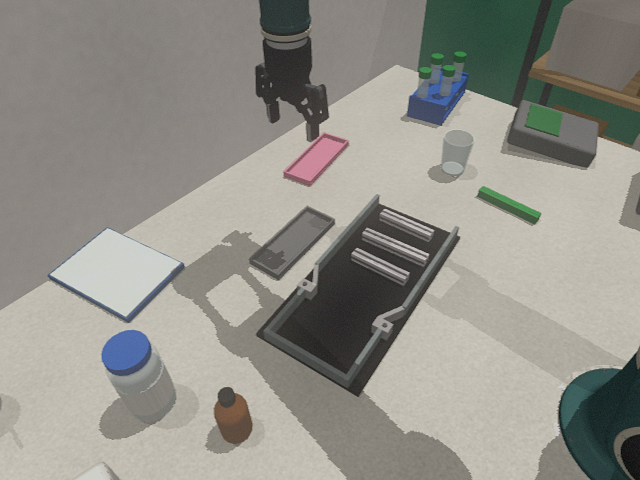

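View pics/wrist0.png

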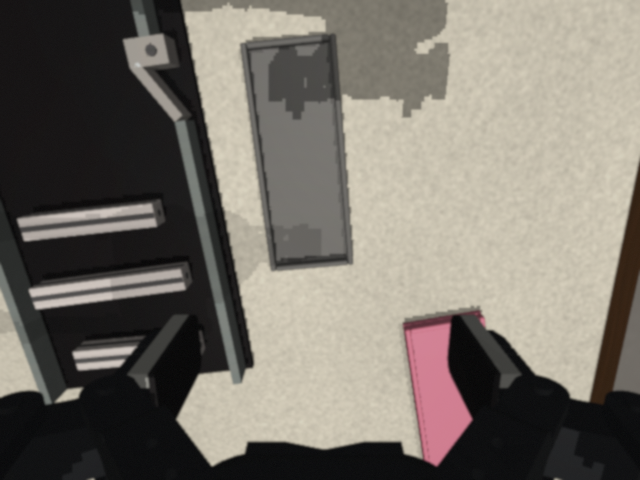

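The grey tray is at scene (358,252), side (293,242). The pink tray at scene (353,378) and the white/blue plate at scene (502,211) don't fit the description, and the green bar is at scene (136,310). I'll enlarge the gauge and tray to confirm and pick corners.

Run:
```python
import cv2
a=cv2.imread('pics/side0.png')[190:400,240:470]; cv2.imwrite('pics/side0c.png',cv2.resize(a,None,fx=2.8,fy=2.8,interpolation=cv2.INTER_CUBIC)) 
a=cv2.imread('pics/scene0.png')[140:310,195:400]; cv2.imwrite('pics/scene0c.png',cv2.resize(a,None,fx=3.5,fy=3.5,interpolation=cv2.INTER_CUBIC))
```

```text
(no output)
```

View pics/side0c.png

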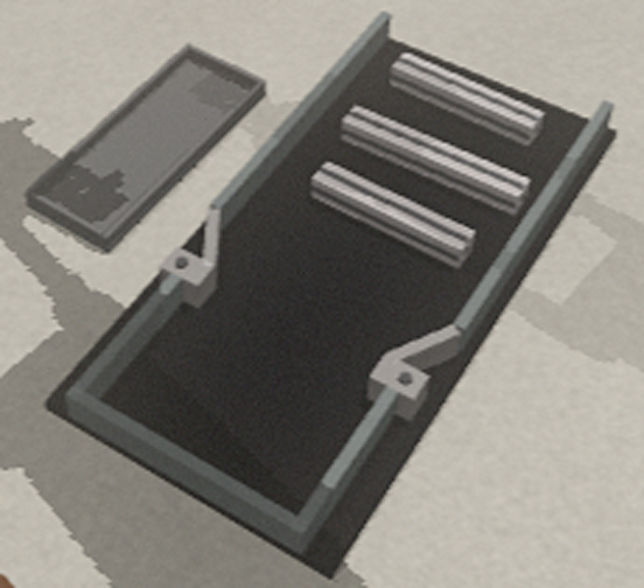

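View pics/scene0c.png

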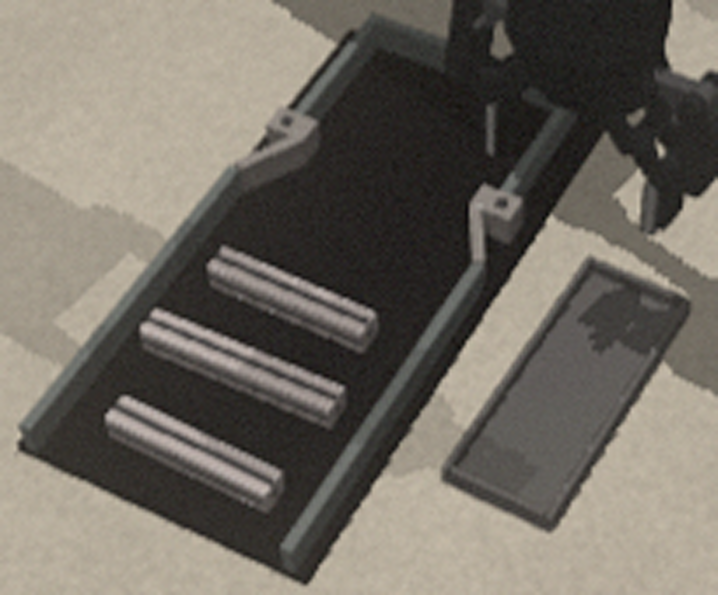

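```bash
cat > m.py <<'E'
from h import *
cs=bot.camera_model('scene');cd=bot.camera_model('side')
S=lambda p,z:onz(cs,195+(p[0]+.5)/3.5-.5,140+(p[1]+.5)/3.5-.5,z)[:2]
D=lambda p,z:onz(cd,240+(p[0]+.5)/2.8-.5,190+(p[1]+.5)/2.8-.5,z)[:2]
np.set_printoptions(precision=4,suppress=True)
sn=S((20,443),.008); sf=S((308,580),.008)
dn=D((614,133),.008); en=D((333,575),.008); ef=D((48,402),.008)
print('start near',sn,dn,'start far',sf,'end near',en,'end far',ef)
print('lens',np.linalg.norm(sn-sf),np.linalg.norm(dn-en),np.linalg.norm(en-ef))
for nm,a in (('start-mid',(sn+sf)/2),('end mid',(en+ef)/2)): print(nm,a)
v=(en-dn);print('yaw of +y from world y',-np.degrees(np.arctan2(v[0],v[1])), 'x-dir',np.degrees(np.arctan2(*(ef-en)[::-1])),np.degrees(np.arctan2(*(sf-sn)[::-1])))
print('centre diag side',(dn+ef)/2,'mix',(sf+en)/2)
B={1:([(222,247),(378,313),(365,333),(208,265)],[(325,163),(474,233),(465,250),(313,180)]),
2:([(155,309),(347,390),(335,410),(142,327)],[(355,107),(529,181),(520,198),(344,124)]),
3:([(122,396),(284,470),(272,490),(107,413)],[(404,54),(544,115),(535,133),(393,72)])}
for k,(s,d) in B.items():
    for f,q in ((S,s),(D,d)):
        P=np.array([f(p,.028) for p in q]); e1=(P[0]+P[3])/2;e2=(P[1]+P[2])/2; w=e2-e1
        if w[0]<0:w=-w
        print('bar',k,f is S and 'scene' or 'side',P.mean(0),'len',np.linalg.norm(w),'ang',np.degrees(np.arctan2(w[1],w[0])),'wid',np.linalg.norm((P[0]+P[1]-P[2]-P[3])/2))
for f,q in ((S,[(592,258),(690,300),(552,517),(443,472)]),(D,[(190,45),(265,83),(108,240),(28,195)])):
    P=np.array([f(p,.016) for p in q]);print('tray',P.mean(0),P.tolist(),[np.linalg.norm(P[i]-P[i-1]) for i in range(4)])
E
python3 m.py
```

```text
start near [ 0.4025 -0.1881] [ 0.3993 -0.1863] start far [ 0.6058 -0.163 ] end near [0.3446 0.2172] end far [0.5477 0.2421]
lens 0.20486501256966488 0.4071602511718033 0.2045469021205112
start-mid [ 0.5041 -0.1756]
end mid [0.4461 0.2297]
yaw of +y from world y 7.719601014330269 x-dir 7.00234853853612 7.0409528604199805
centre diag side [0.4735 0.0279] mix [0.4752 0.0271]
bar 1 scene [ 0.4757 -0.0104] len 0.11637891975590649 ang 6.723528178000907 wid 0.017218361913842413
bar 1 side [ 0.4718 -0.0097] len 0.11591667267398763 ang 7.3309937920129125 wid 0.017355859036088665
bar 2 scene [ 0.4848 -0.0707] len 0.13894964272886917 ang 7.73386422833641 wid 0.016012593740326077
bar 2 side [ 0.4791 -0.0697] len 0.13656881430099632 ang 8.47725166138169 wid 0.018573504427484743
bar 3 scene [ 0.5005 -0.1353] len 0.11627363515252266 ang 6.928606654430455 wid 0.014957552537428998
bar 3 side [ 0.495  -0.1341] len 0.11582212517689122 ang 6.313136260819669 wid 0.021201276058727292
tray [0.6565 0.037 ] [[0.6130228128909372, 0.12767724067321728], [0.6830230497356773, 0.13377452050962846], [0.7002742840891929, -0.051397639455722954], [0.6297675572882252, -0.06220839738909356]] [np.float64(0.19062251180608608), np.float64(0.07026528289079335), np.float64(0.1859740140797999), np.float64(0.07133071576312852)]
tray [0.6503 0.04  ] [[0.6953951447429882, -0.05132281505604663], [0.6232995406837728, -0.05604544183342819], [0.6055243699386111, 0.1301289616889837], [0.676886221518505, 0.13720363076435832]] [np.float64(0.18943284037516805), np.float64(0.07225011645901759), np.float64(0.18702102882281849), np.float64(0.07171167829187139)]
```

The grey tray is confirmed. Bars 1 and 3 (front and rear) measure about 116 mm, and bar 2 (middle) about 138 mm. I'll turn the jaws along the lane, move over bar 1, and refine with the wrist camera.

```bash
python3 -m jog '[[[0.45,-1,-20.1,4,0,0,1.4416],[0.45,-1,-20.1,4,0,0,1.4416],[0.45,-1,-20.1,4,0,0,1.4416],[0.45,-1,-20.1,4,0,0,1.4416],[0.45,-1,-20.1,4,0,0,1.4416],[0.45,-1,-20.1,4,0,0,1.4416],[0.45,-1,-20.1,4,0,0,1.4416],[0.45,-1,-20.1,4,0,0,1.4416],[0.45,-1,-20.1,4,0,0,1.4416],[0.45,-1,-20.1,4,0,0,1.4416]]]' 20
python3 - <<'E'
from h import *
print(bot.read_state()); print(bot.camera_model('wrist'))
snap('wrist','w1.png');snap('scene','s1.png')
E
```

```text
time: 1.4
tool_pos: [0.4739, -0.01, 0.3646]
tcp_rot: [-3.135, -0.206, 0.0]
wrist_force: [-0.6, -0.1, -0.3]
width: 0.547
{'time': 1.4, 'q': array([-7.36612837e-02, -9.21883726e-02,  2.06489719e+00, -4.30912050e-06,
        1.16914417e+00,  1.36583810e+00]), 'joint_vel': array([ 0.00171463,  0.00125583, -0.00127786, -0.00138776, -0.0001587 ,
        0.00759379]), 'joint_torque': array([ 8.71292968e-05, -3.01964915e+01, -3.53647721e+01,  1.01741959e-04,
        3.30688847e-03,  4.25189446e-04]), 'tool_pos': array([ 0.47390428, -0.01000466,  0.3645518 ]), 'tcp_rot': array([-3.13479304e+00, -2.06093168e-01,  4.05828614e-04]), 'wrist_force': array([-0.64342982, -0.07786407, -0.30989584]), 'torque': array([ 0.04054911, -0.01860822, -0.02748559]), 'width': 0.547489690986492}
{'intrinsics': array([[420.95734241,   0.        , 323.93642178],
       [  0.        , 420.95734241, 244.16074391],
       [  0.        ,   0.        ,   1.        ]]), 'rvec': array([-2.19114342,  1.92004382,  0.27865554]), 'tvec': array([-0.0720284 ,  0.42289321,  0.47430613])}
```

View pics/w1.png

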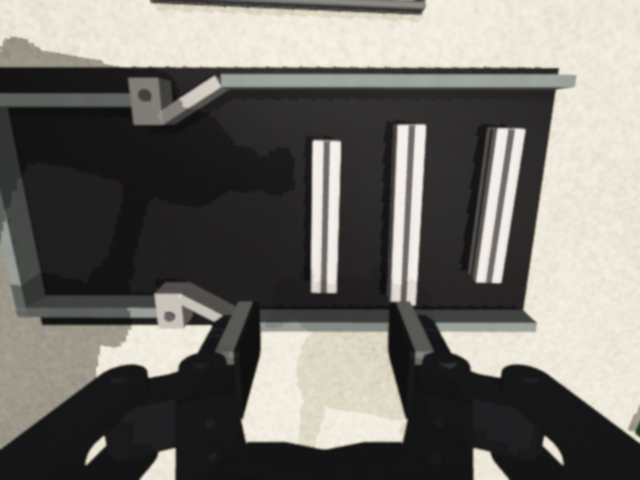

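View pics/s1.png

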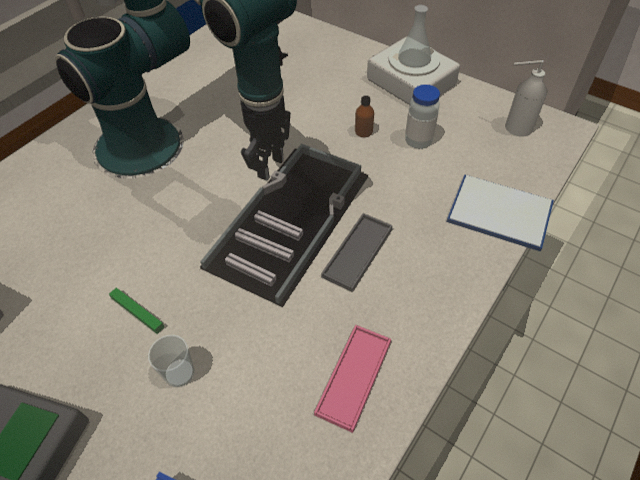

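Run:
```python
import cv2
a=cv2.imread('pics/w1.png')[55:345,0:590]; cv2.imwrite('pics/w1c.png',cv2.resize(a,None,fx=1.35,fy=1.8,interpolation=cv2.INTER_CUBIC)) 
from h import *
np.set_printoptions(precision=4,suppress=True)
c=bot.camera_model('wrist')
B={1:[(312,140),(342,140),(338,293),(311,293)],2:[(396,124),(426,124),(416,305),(391,305)],3:[(497,128),(525,128),(502,283),(475,283)]}
for k,q in B.items():
    P=np.array([onz(c,*p,.028)[:2] for p in q]);w=(P[0]+P[1]-P[2]-P[3])/2
    print(k,P.mean(0),np.linalg.norm(w),np.degrees(np.arctan2(w[1],w[0])),np.linalg.norm(P[1]-P[0]))
for n,p,z in (('edge far a',(20,68),.008),('edge far b',(556,69),.008),('rail far in a',(228,88),.032),('in b',(572,86),.032),('rail near in a',(240,310),.032),('b',(525,310),.032),('start far',(557,72),.008),('start near',(524,308),.008)):
    print(n,onz(c,*p,z)[:2])
```

```text
1 [ 0.4733 -0.0114] 0.11711951988046959 6.646092937872282 0.02126868606070584
2 [ 0.4816 -0.0717] 0.13829840104167712 8.376641906387993 0.02104075031336677
3 [ 0.4984 -0.138 ] 0.11685436394581945 6.072616357458025 0.01968012345837962
edge far a [0.5518 0.2215]
edge far b [ 0.6015 -0.162 ]
rail far in a [0.5568 0.0664]
in b [ 0.5884 -0.164 ]
rail near in a [0.3938 0.0461]
b [ 0.4232 -0.1762]
start far [ 0.5996 -0.1633]
start near [ 0.4152 -0.1888]
```

View pics/w1c.png

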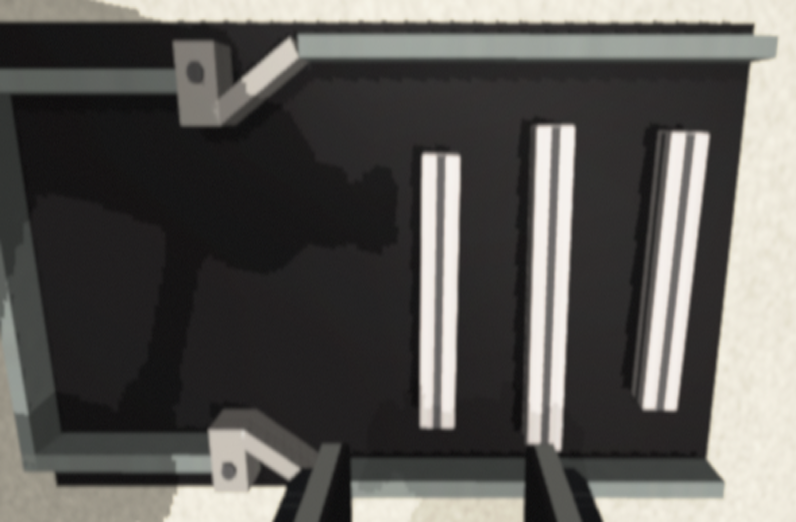

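```bash
python3 -m jog '[[[0.45,0,0.1,6,0,0,0],[0.45,0,0.1,12,0,0,0],[0.45,0,0.1,16,0,0,0],[0.45,0,0.1,18,0,0,0],[0.45,0,0.1,18.1,0,0,0],[0.6,0,0.1,18.1,0,0,0],[0.8,0,0.1,18.1,0,0,0],[0.8,0,0.1,18.1,0,0,0],[0.8,0,0.1,18.1,0,0,0]]]' 20
python3 - <<'E'
from h import *
snap('scene','s2.png')
a=cv2.imread('pics/s2.png')[120:320,190:410]; cv2.imwrite('pics/s2c.png',cv2.resize(a,None,fx=3,fy=3))
E
```

```text
time: 2.62
tool_pos: [0.4752, -0.0111, 0.1853]
tcp_rot: [3.135, 0.203, 0.005]
wrist_force: [-0.3, -0.8, 6.5]
width: 0.228
```

View pics/s2c.png

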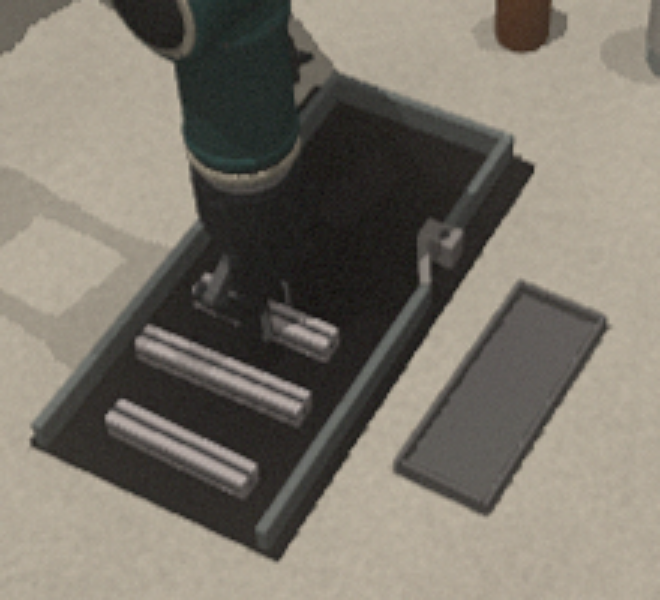

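```bash
python3 -m jog '[[[0.8,0.2,0,0,0,0,0],[0.8,0.4,0,0,0,0,0],[0.8,0.55,0,0,0,0,0],[0.68,0.55,0,0,0,0,0],[0.68,0.55,0,-0.1,0,0,0],[0.68,0.55,0,-0.1,0,0,0]]]' 20
```

```text
time: 3.42
tool_pos: [0.4796, -0.0103, 0.1847]
tcp_rot: [-3.135, -0.203, -0.0]
wrist_force: [0.8, 0.1, -0.9]
width: 0.32
```

```bash
python3 -m jog '[[[0.68,0,-1,0,0,0,0],[0.68,0,-2.5,0,0,0,0],[0.68,0,-4,0,0,0,0],[0.68,0,-5.5,0,0,0,0],[0.68,0,-7,0,0,0,0],[0.68,0,-8,0,0,0,0],[0.68,0,-9,0,0,0,0],[0.68,0,-9.7,0,0,0,0],[0.68,0,-9.7,0,0,0,0]]]'
python3 - <<'E'
from h import *
snap('side','d3.png')
a=cv2.imread('pics/d3.png')[190:400,240:470]; cv2.imwrite('pics/d3c.png',cv2.resize(a,None,fx=2.8,fy=2.8))
E
```

```text
time: 4.55
tool_pos: [0.467, 0.0863, 0.1846]
tcp_rot: [-3.135, -0.204, 0.0]
wrist_force: [-0.7, -0.6, -0.2]
width: 0.316
```

View pics/d3c.png

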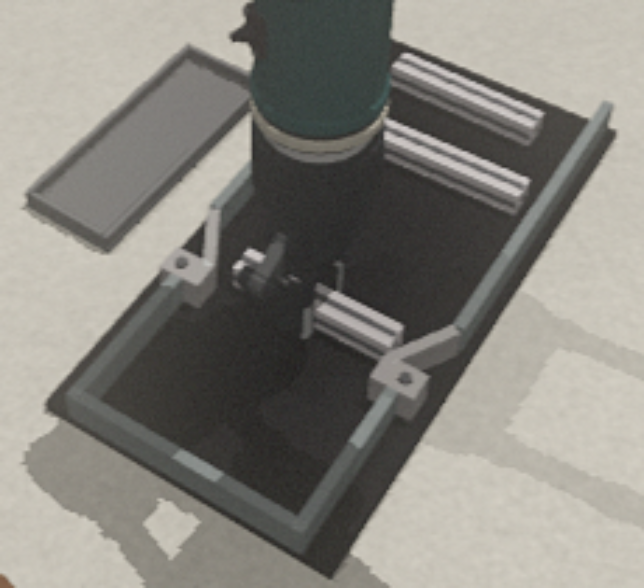

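```bash
cat >> h.py <<'E'
C=np.array([.4745,.0268]);a_=np.radians(7.4);GX=np.array([np.cos(a_),np.sin(a_)]);GY=np.array([-np.sin(a_),np.cos(a_)])
g=lambda p:np.round(1000*np.array([(np.array(p[:2])-C)@GX,(np.array(p[:2])-C)@GY]),1)
E
python3 - <<'E'
from h import *
cd=bot.camera_model('side')
D=lambda p,z:onz(cd,240+(p[0]+.5)/2.8-.5,190+(p[1]+.5)/2.8-.5,z)[:2]
for p in [(403,325),(393,342),(248,250),(234,263)]: print(g(D(p,.028)))
print('block inner corners top', g(D((372,372),.032)),g(D((215,268),.032)),g(D((390,355),.032)),g(D((460,327),.032)),g(D((213,205),.032)))
print('tcp',g(bot.read_state()['tool_pos']))
E
```

```text
[-61.   47.8]
[-62.   62.5]
[53.6 49.8]
[55.3 63.9]
block inner corners top [-63.1  91.5] [61.5 76.7] [-66.3  74.7] [-92.6  32.7] [93.  32.5]
tcp [ 0.2 59.7]
```

```bash
python3 -m jog '[[[0.68,0,-0.8,0,0,0,0],[0.68,0,-1.6,0,0,0,0],[0.68,0,-2.4,0,0,0,0],[0.68,0,-3.2,0,0,0,0],[0.68,0,-4,0,0,0,0],[0.68,0,-5,0,0,0,0],[0.68,0,-6,0,0,0,0],[0.68,0,-7,0,0,0,0],[0.68,0,-8,0,0,0,0],[0.68,0,-9,0,0,0,0],[0.68,0,-10,0,0,0,0],[0.68,0,-10,0,0,0,0]]]'
python3 - <<'E'
from h import *
print(g(bot.read_state()['tool_pos']))
snap('side','d4.png')
a=cv2.imread('pics/d4.png')[190:400,240:470]; cv2.imwrite('pics/d4c.png',cv2.resize(a,None,fx=2.8,fy=2.8))
E
```

```text
time: 6.1
tool_pos: [0.4542, 0.1859, 0.1847]
tcp_rot: [-3.135, -0.204, -0.0]
wrist_force: [0.9, -0.8, 0.1]
width: 0.321
[  0.3 160.4]
```

View pics/d4c.png

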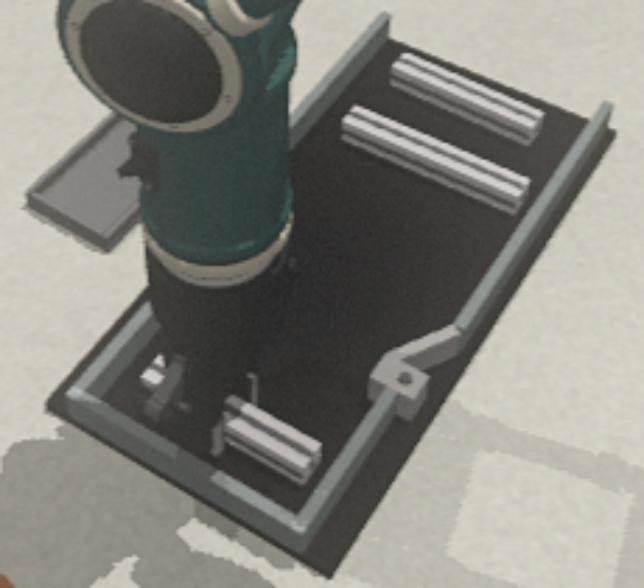

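```bash
python3 -m jog '[[[0.68,0,0,-3,0,0,0],[0.68,0,0,-6,0,0,0],[0.55,-0.5,6,-7,0,0,0],[0.45,-0.5,12,-7,0,0,0],[0.45,-0.5,18,-7,0,0,0],[0.45,-0.5,24,-7,0,0,0],[0.45,-0.5,25.8,-7,0,0,0],[0.45,-0.5,25.8,-7,0,0,0],[0.45,-0.5,25.8,-3,0,0,0],[0.45,-0.5,25.8,-0.4,0,0,0],[0.45,-0.5,25.8,0,0,0,0],[0.45,-0.5,25.8,0,0,0,0]]]' 20
python3 - <<'E'
from h import *
print(g(bot.read_state()['tool_pos']))
E
```

```text
time: 7.65
tool_pos: [0.4826, -0.0704, 0.1849]
tcp_rot: [-3.135, -0.205, 0.0]
wrist_force: [0.1, -0.2, -0.3]
width: 0.549
[ -4.5 -97.5]
```

```bash
python3 -m jog '[[[0.8,0,0,-0.1,0,0,0],[0.8,0,0,-0.1,0,0,0],[0.8,0.2,0,-0.1,0,0,0],[0.8,0.4,0,-0.1,0,0,0],[0.8,0.6,0,-0.1,0,0,0],[0.8,0.6,0,-0.1,0,0,0],[0.68,0.6,0,-0.1,0,0,0],[0.68,0.6,0,-0.1,0,0,0]]]' 20
python3 - <<'E'
from h import *
print(g(bot.read_state()['tool_pos']))
E
```

```text
time: 8.65
tool_pos: [0.4886, -0.0707, 0.186]
tcp_rot: [3.135, 0.202, 0.001]
wrist_force: [0.6, -0.5, -0.5]
width: 0.318
[  1.4 -98.6]
```

```bash
python3 -m jog '[[[0.68,0,-1,0,0,0,0],[0.68,0,-2.5,0,0,0,0],[0.68,0,-4,0,0,0,0],[0.68,0,-5.5,0,0,0,0],[0.68,0,-7,0,0,0,0],[0.68,0,-8.5,0,0,0,0],[0.68,0,-10,0,0,0,0],[0.68,0,-11.5,0,0,0,0],[0.68,0,-13,0,0,0,0],[0.68,0,-14,0,0,0,0],[0.68,0,-14.6,0,0,0,0],[0.68,0,-14.6,0,0,0,0]]]'
python3 - <<'E'
from h import *
print(g(bot.read_state()['tool_pos']))
snap('side','d5.png')
a=cv2.imread('pics/d5.png')[190:400,240:470]; cv2.imwrite('pics/d5c.png',cv2.resize(a,None,fx=2.8,fy=2.8))
E
```

```text
time: 10.15
tool_pos: [0.4696, 0.0745, 0.1856]
tcp_rot: [-3.135, -0.204, 0.0]
wrist_force: [-0.4, -0.2, -1.1]
width: 0.317
[ 1.3 47.9]
```

View pics/d5c.png

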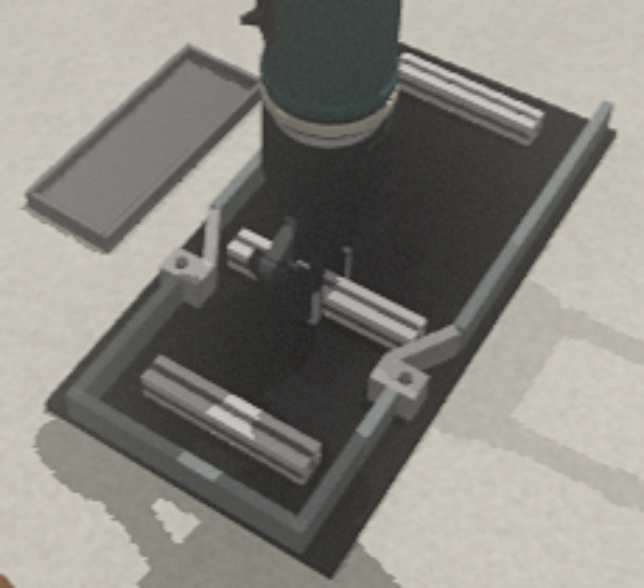

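Bar 1 lies across the bay, from about (150,370) to (315,465) in the crop. Bar 2 is entering the taper, so I'll approach contact in small steps.

```bash
python3 -m jog '[[[0.68,0,-0.2,0,0,0,0],[0.68,0,-0.4,0,0,0,0],[0.68,0,-0.6,0,0,0,0],[0.68,0,-0.6,0,0,0,0]]]'
python3 -m jog '[[[0.68,0,-0.1,0,0,0,0],[0.68,0,-0.2,0,0,0,0],[0.68,0,-0.2,0,0,0,0]]]'
python3 - <<'E'
from h import *
print(g(bot.read_state()['tool_pos']))
E
```

```text
time: 10.7
tool_pos: [0.4688, 0.0801, 0.1857]
tcp_rot: [-3.135, -0.203, -0.0]
wrist_force: [-0.4, 0.5, 0.1]
width: 0.319
time: 11.08
tool_pos: [0.4686, 0.0821, 0.1857]
tcp_rot: [-3.135, -0.203, -0.0]
wrist_force: [-0.7, -0.3, 0.3]
width: 0.318
[ 1.3 55.6]
```

```bash
python3 -m jog '[[[0.68,0,-0.1,0,0,0,0],[0.68,0,-0.1,0,0,0,0]]]'
python3 -m jog '[[[0.68,0,-0.1,0,0,0,0],[0.68,0,-0.1,0,0,0,0]]]'
python3 - <<'E'
from h import *
print(g(bot.read_state()['tool_pos']))
snap('side','d6.png')
a=cv2.imread('pics/d6.png')[240:360,280:440]; cv2.imwrite('pics/d6c.png',cv2.resize(a,None,fx=5,fy=5,interpolation=cv2.INTER_CUBIC))
E
```

```text
time: 11.32
tool_pos: [0.4685, 0.0831, 0.1857]
tcp_rot: [-3.135, -0.203, -0.0]
wrist_force: [-0.2, -1.7, 0.0]
width: 0.321
time: 11.58
tool_pos: [0.4684, 0.0841, 0.1857]
tcp_rot: [-3.135, -0.203, -0.0]
wrist_force: [0.4, -0.1, -0.1]
width: 0.318
[ 1.3 57.6]
```

View pics/d6c.png

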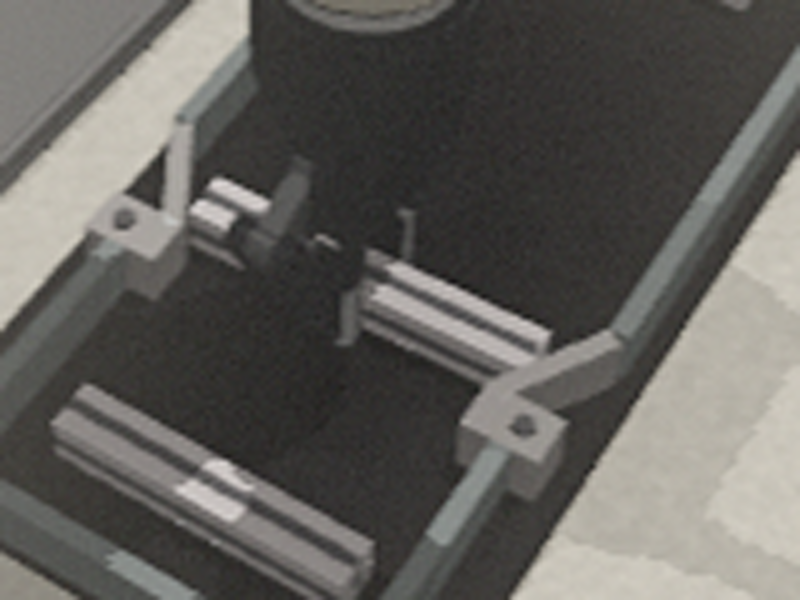

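```bash
python3 -m jog '[[[0.68,0,-0.1,0,0,0,0],[0.68,0,-0.1,0,0,0,0]]]'
python3 -m jog '[[[0.68,0,-0.1,0,0,0,0],[0.68,0,-0.1,0,0,0,0]]]'
```

```text
time: 11.88
tool_pos: [0.4683, 0.0851, 0.1857]
tcp_rot: [3.135, 0.203, 0.0]
wrist_force: [1.3, -0.7, 0.1]
width: 0.32
time: 12.12
tool_pos: [0.4682, 0.0857, 0.1857]
tcp_rot: [3.134, 0.204, 0.0]
wrist_force: [0.9, -4.1, 0.2]
width: 0.32
```

```bash
python3 -m jog '[[[0.68,0,-0.1,0,0,0,0],[0.68,0,-0.1,0,0,0,0]]]'
```

```text
time: 12.38
tool_pos: [0.4681, 0.0861, 0.1858]
tcp_rot: [3.133, 0.205, 0.0]
wrist_force: [2.4, -8.9, 0.1]
width: 0.323
```

The bar stopped in the taper: the force is up to 9 N and it no longer advances. I'll back off, grip and lift.

```bash
python3 -m jog '[[[0.68,0,0.4,0,0,0,0],[0.8,0,0.4,0,0,0,0],[0.8,0,0.4,0,0,0,0],[0.8,0,0.4,0,0,0,0],[0.8,0,0.4,-2,0,0,0],[0.8,0,0.4,-5,0,0,0],[0.8,0,0.4,-9,0,0,0],[0.8,0,0.4,-12,0,0,0],[0.8,0,0.4,-12,0,0,0]]]' 40
python3 - <<'E'
from h import *
print(g(bot.read_state()['tool_pos']))
snap('side','d7.png');snap('wrist','w7.png')
E
```

```text
time: 13.5
tool_pos: [0.4694, 0.0835, 0.308]
tcp_rot: [-3.134, -0.203, -0.008]
wrist_force: [0.5, -0.6, -1.2]
width: 0.223
[ 2.3 56.9]
```

View pics/d7.png

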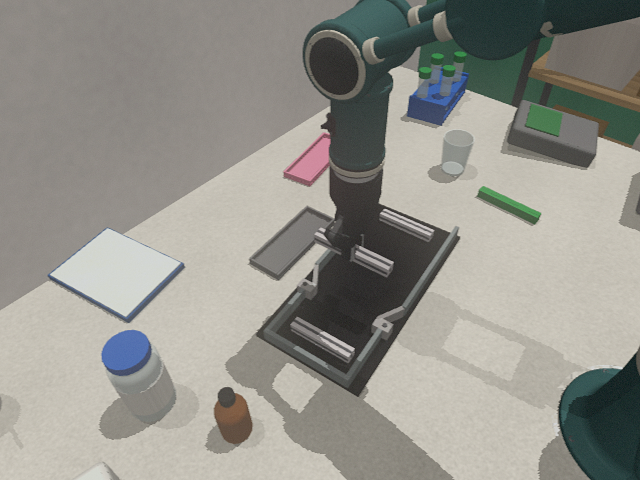

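View pics/w7.png

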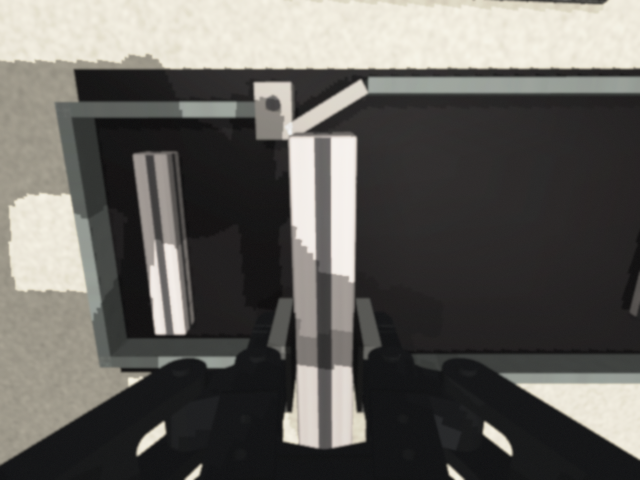

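Run:
```python
from h import *
c=dict(bot.camera_model('wrist'));c['rvec']=np.array([-2.85603704e+00,-7.58547009e-04,3.11252828e-03]);c['tvec']=np.array([-0.67345687,-0.03732755,0.38056822])
P=np.array([onz(c,*p,.016)[:2] for p in [(243,44),(334,36),(352,263),(272,269)]]);print(P.mean(0),P)
T=np.array([.6535,.0385]);s=bot.read_state();p=s['tool_pos']
R=cv2.Rodrigues(s['tcp_rot'])[0]
d=np.array([T[0]-p[0],T[1]-p[1],0]);print(R.T@d*100,np.degrees(np.arctan2(R[1,1],R[0,1])))
```

```text
[0.65426513 0.03870201] [[ 0.61046009  0.12871494]
 [ 0.68125781  0.13437035]
 [ 0.69871875 -0.05124371]
 [ 0.62662388 -0.05703355]]
[17.83502747  6.82084055 -0.02548969] -82.60175813485904
```

```bash
python3 -m jog '[[[0.8,3,1,0,0,0,-0.17],[0.8,6,2.2,0,0,0,-0.34],[0.8,9,3.4,0,0,0,-0.51],[0.8,12,4.6,0,0,0,-0.68],[0.8,15,5.8,0,0,0,-0.85],[0.8,17.9,6.8,0,0,0,-1.02],[0.8,17.9,6.8,0,0,0,-1.19],[0.8,17.9,6.8,0,0,0,-1.36],[0.8,17.9,6.8,0,0,0,-1.534],[0.8,17.9,6.8,0,0,0,-1.534],[0.8,17.9,6.8,4,0,0,-1.534],[0.8,17.9,6.8,4,0,0,-1.534]]]'
python3 - <<'E'
from h import *
s=bot.read_state();R=cv2.Rodrigues(s['tcp_rot'])[0];print(np.degrees(np.arctan2(R[1,1],R[0,1])),s['q'][5])
c=bot.camera_model('wrist')
snap('wrist','w8.png')
E
```

```text
time: 15.1
tool_pos: [0.652, 0.0387, 0.2604]
tcp_rot: [-2.114, -2.313, 0.011]
wrist_force: [-0.8, 0.0, -1.9]
width: 0.221
5.138965328627225 -0.06864771752630393
```

View pics/w8.png

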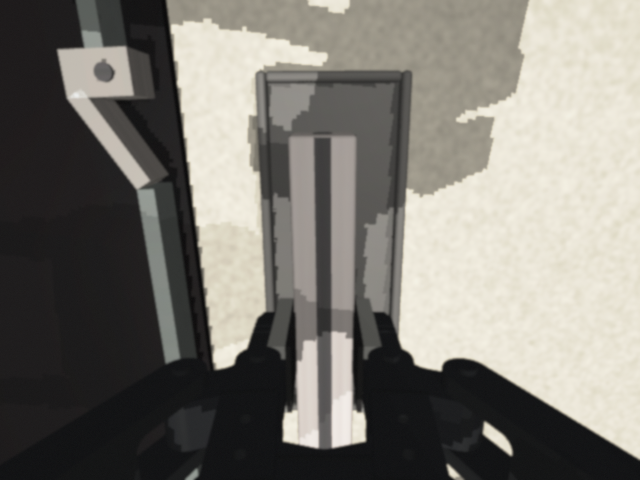

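Run:
```python
from h import *
c=bot.camera_model('wrist');s=bot.read_state();R=cv2.Rodrigues(s['tcp_rot'])[0]
for p in [(258,73),(411,73),(270,290),(401,290)]:
    w=onz(c,*p,.016); print(w[:2],R.T@(w-s['tool_pos'])*100)
```

```text
[0.61094784 0.12892364] [ 9.3518291  -3.22590928 24.69121426]
[0.68414749 0.13551645] [ 9.34834178  4.12352257 24.64242802]
[0.62282421 0.01719492] [-1.88261793 -3.05067663 24.68367019]
[0.69524637 0.02398211] [-1.85973477  4.22307762 24.63540126]
```

```bash
python3 -m jog '[[[0.8,0,0.4,0,0,0,0],[0.8,0,0.4,0,0,0,0]]]'
```

```text
time: 15.4
tool_pos: [0.6598, 0.0391, 0.2675]
tcp_rot: [2.116, 2.319, 0.004]
wrist_force: [-0.8, 0.1, -1.1]
width: 0.224
```

```bash
python3 -m jog '[[[0.8,0,0,0,0,0,0],[0.8,0,0,0,0,0,0],[0.8,0,0,0,0,0,0]]]'
python3 - <<'E'
from h import *
c=bot.camera_model('wrist');snap('wrist','w9.png');s=bot.read_state();print(s['tool_pos'],s['q'][5])
a=cv2.imread('pics/w9.png')[50:330,200:480];cv2.imwrite('pics/w9c.png',cv2.resize(a,None,fx=2,fy=2))
E
```

```text
time: 15.78
tool_pos: [0.6587, 0.0391, 0.2659]
tcp_rot: [2.116, 2.322, 0.0]
wrist_force: [-0.3, -0.5, -1.1]
width: 0.216
[0.65866649 0.03906326 0.26583249] -0.07084808933888162
```

View pics/w9c.png

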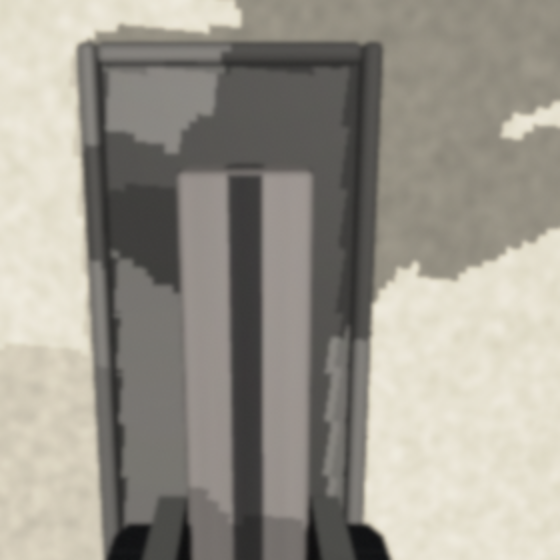

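Run:
```python
from h import *
c=bot.camera_model('wrist');s=bot.read_state();R=cv2.Rodrigues(s['tcp_rot'])[0]
for p in [(239.5,72.5),(390.5,72.5),(251.5,290),(382,290)]:
    w=onz(c,*p,.016); print(w[:2],R.T@(w-s['tool_pos'])*100)
```

```text
[0.60853073 0.12883296] [ 9.40085779 -4.1681389  24.98269757]
[0.68178651 0.13563006] [ 9.40228827  3.18890588 24.98374327]
[0.61938927 0.01525433] [-2.00874203 -4.13405268 24.98265325]
[0.69262054 0.02205866] [-2.00636629  3.22061782 24.9836986 ]
```

```bash
python3 -m jog '[[[0.8,0,-0.45,2,0,0,0],[0.8,0,-0.45,4.5,0,0,0],[0.8,0,-0.45,6.5,0,0,0],[0.8,0,-0.45,7.5,0,0,0],[0.8,0,-0.45,8,0,0,0],[0.8,0,-0.45,8.2,0,0,0],[0.8,0,-0.45,8.2,0,0,0],[0.8,0,-0.45,8.2,0,0,0]]]'
python3 - <<'E'
from h import *
snap('scene','s10.png')
a=cv2.imread('pics/s10.png')[190:310,290:420]; cv2.imwrite('pics/s10c.png',cv2.resize(a,None,fx=4,fy=4))
E
```

```text
time: 16.82
tool_pos: [0.6547, 0.0387, 0.1845]
tcp_rot: [2.116, 2.321, 0.002]
wrist_force: [0.5, -0.4, -0.9]
width: 0.224
```

View pics/s10c.png

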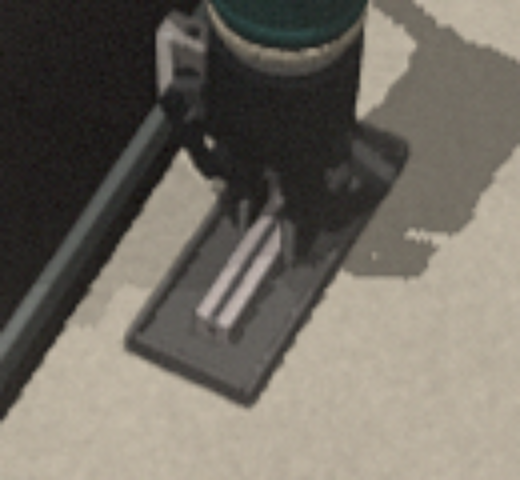

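```bash
python3 -m jog '[[[0.8,0,0,0.1,0,0,0],[0.68,0,0,0.1,0,0,0],[0.68,0,0,0.1,0,0,0],[0.68,0,0,-0.3,0,0,0],[0.68,0,0,-0.7,0,0,0],[0.68,0,0,-0.7,0,0,0],[0.8,0,0,-0.7,0,0,0],[0.8,0,0,-0.7,0,0,0],[0.8,0,0,-0.7,0,0,0]]]' 20
python3 -m jog '[[[0.8,0,0.5,0,0,0,0],[0.8,0,1,0,0,0,0],[0.8,0,1.5,0,0,0,0],[0.8,0,1.8,0,0,0,0],[0.8,0,2,0,0,0,0],[0.8,0,2,0,0,0,0],[0.8,0,2,0,0,0,0]]]'
```

```text
time: 18.0
tool_pos: [0.6545, 0.0386, 0.1912]
tcp_rot: [2.116, 2.321, 0.001]
wrist_force: [-0.6, 1.0, 4.7]
width: 0.227
time: 18.88
tool_pos: [0.6736, 0.0404, 0.1912]
tcp_rot: [-2.115, -2.321, 0.002]
wrist_force: [-5.4, -0.0, 7.8]
width: 0.222
```

```bash
python3 -m jog '[[[0.8,0,0.1,0,0,0,0],[0.8,0,0.1,0,0,0,0]]]'
python3 -m jog '[[[0.8,0,0.1,0,0,0,0],[0.8,0,0.1,0,0,0,0]]]'
```

```text
time: 19.12
tool_pos: [0.6744, 0.0405, 0.1912]
tcp_rot: [-2.115, -2.32, 0.003]
wrist_force: [-5.0, -0.6, 8.4]
width: 0.219
time: 19.38
tool_pos: [0.6754, 0.0406, 0.1912]
tcp_rot: [-2.115, -2.32, 0.003]
wrist_force: [-5.7, 0.4, 9.2]
width: 0.226
```

```bash
python3 -m jog '[[[0.8,0,0.1,0,0,0,0],[0.8,0,0.1,0,0,0,0]]]'
python3 -m jog '[[[0.8,0,0.1,0,0,0,0],[0.8,0,0.1,0,0,0,0]]]'
```

```text
time: 19.62
tool_pos: [0.6764, 0.0407, 0.1912]
tcp_rot: [-2.115, -2.32, 0.003]
wrist_force: [-5.2, -1.0, 8.1]
width: 0.227
time: 19.88
tool_pos: [0.6772, 0.0408, 0.1912]
tcp_rot: [-2.115, -2.32, 0.004]
wrist_force: [-5.4, -0.4, 9.5]
width: 0.22
```

```bash
python3 -m jog '[[[0.8,0,0.1,0,0,0,0],[0.8,0,0.1,0,0,0,0]]]'
python3 - <<'E'
from h import *
snap('scene','s11.png');snap('side','d11.png')
a=cv2.imread('pics/s11.png')[190:310,290:420]; b=cv2.imread('pics/d11.png')[190:310,230:360]
cv2.imwrite('pics/x11.png',cv2.resize(np.hstack([a,b]),None,fx=3,fy=3,interpolation=cv2.INTER_CUBIC))
E
```

```text
time: 20.12
tool_pos: [0.6776, 0.0408, 0.1912]
tcp_rot: [-2.114, -2.319, 0.006]
wrist_force: [-8.6, -0.9, 11.9]
width: 0.223
```

View pics/x11.png

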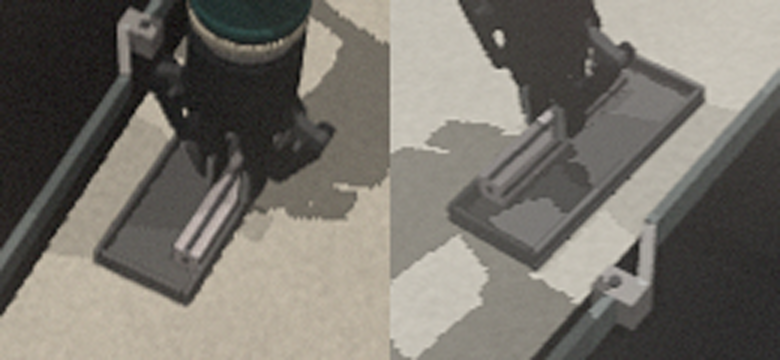

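```bash
python3 -m jog '[[[0.8,0,0.1,0,0,0,0],[0.8,0,0.1,0,0,0,0]]]'
python3 -m jog '[[[0.7,0,-0.1,0,0,0,0],[0.7,0,-0.1,0,0,0,0],[0.7,0,0.1,0,0,0,0],[0.7,0,0.2,0,0,0,0],[0.7,0,0.2,0,0,0,0]]]'
```

```text
time: 20.48
tool_pos: [0.678, 0.0408, 0.1912]
tcp_rot: [-2.113, -2.318, 0.009]
wrist_force: [-11.1, -1.2, 13.5]
width: 0.228
time: 21.1
tool_pos: [0.6805, 0.0411, 0.1899]
tcp_rot: [-2.113, -2.319, 0.007]
wrist_force: [-8.5, -1.5, 4.9]
width: 0.303
```

```bash
python3 -m jog '[[[0.7,0,0.1,0,0,0,0],[0.7,0,0.1,0,0,0,0]]]'
```

```text
time: 21.35
tool_pos: [0.6809, 0.0411, 0.1899]
tcp_rot: [-2.112, -2.318, 0.01]
wrist_force: [-10.0, -2.1, 8.6]
width: 0.3
```

```bash
python3 -m jog '[[[0.7,0,-0.4,0,0,0,0],[0.66,0,-0.4,-0.5,0,0,0],[0.66,0,-0.4,-4,0,0,0],[0.66,0,-0.4,-8,0,0,0],[0.5,0,-2,-12,0,0,0],[0.5,0,-5,-12,0,0,0],[0.45,0,-9,-12,0,0,0],[0.45,0,-9,-12,0,0,0],[0.45,0,-9,-12,0,0,0]]]'
python3 - <<'E'
from h import *
s=bot.read_state();print(s['tool_pos'],s['q'])
c=bot.camera_model('wrist');snap('wrist','w12.png');print(c)
snap('scene','s12.png');snap('side','d12.png')
a=cv2.imread('pics/s12.png')[190:310,290:420]; b=cv2.imread('pics/d12.png')[190:310,230:360]
cv2.imwrite('pics/x12.png',cv2.resize(np.hstack([a,b]),None,fx=3,fy=3,interpolation=cv2.INTER_CUBIC))
E
```

```text
time: 22.48
tool_pos: [0.5943, 0.0331, 0.3116]
tcp_rot: [2.115, 2.32, 0.003]
wrist_force: [0.6, 0.2, -0.2]
width: 0.549
[0.59432029 0.03306182 0.31157339] [ 1.37082442e-02  1.88500208e-01  1.87461106e+00  7.74570371e-05
  1.07573238e+00 -7.86996947e-02]
{'intrinsics': array([[420.95734241,   0.        , 323.93642178],
       [  0.        , 420.95734241, 244.16074391],
       [  0.        ,   0.        ,   1.        ]]), 'rvec': array([-2.85314754, -0.13167323, -0.02232662]), 'tvec': array([-0.59513301, -0.03160041,  0.28328536])}
```

View pics/x12.png

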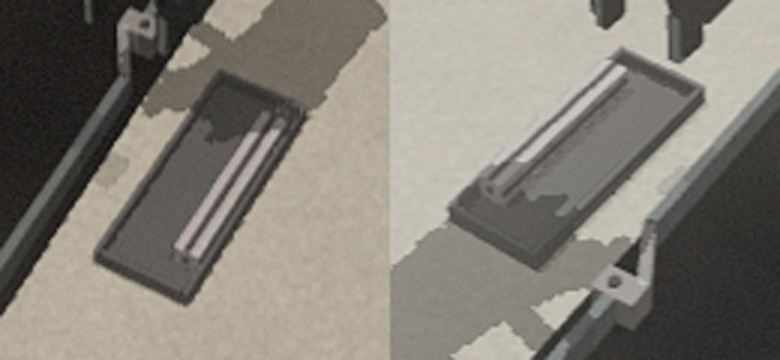

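View pics/w12.png

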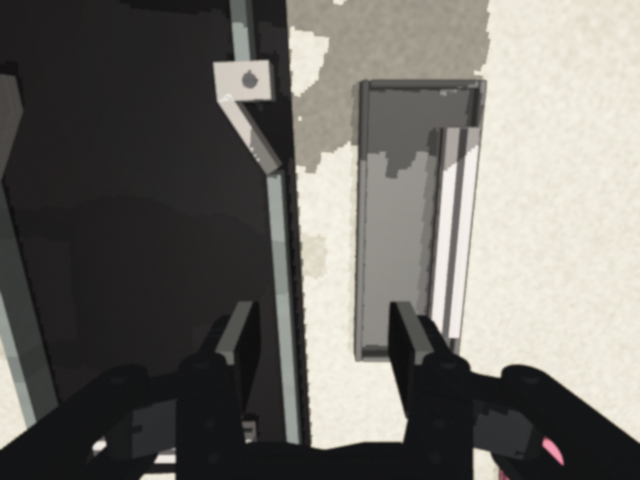

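Run:
```python
import cv2
a=cv2.imread('pics/w12.png')[70:370,340:500];cv2.imwrite('pics/w12c.png',cv2.resize(a,None,fx=3,fy=2,interpolation=cv2.INTER_CUBIC))
```

```text
(no output)
```

View pics/w12c.png

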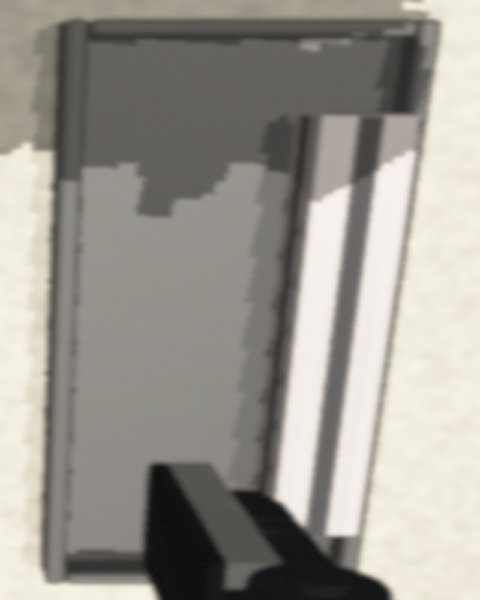

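```bash
python3 -m jog '[[[0.45,-2,-1.4,0,0,0,0.17],[0.45,-4,-2.8,0,0,0,0.34],[0.45,-6,-4.2,0,0,0,0.51],[0.45,-8,-5.6,0,0,0,0.68],[0.45,-10,-7,0,0,0,0.85],[0.45,-12,-8.4,0,0,0,1.02],[0.45,-14,-9.8,0,0,0,1.19],[0.45,-16,-11.2,2,0,0,1.36],[0.45,-16,-11.2,4,0,0,1.534],[0.45,-16,-11.2,4,0,0,1.534],[0.45,-16,-11.2,4,0,0,1.534],[0.45,-16,-11.2,4,0,0,1.534]]]' 20
python3 - <<'E'
from h import *
s=bot.read_state();print(s['tool_pos'],g(s['tool_pos']));R=cv2.Rodrigues(s['tcp_rot'])[0];print(np.degrees(np.arctan2(R[1,1],R[0,1])))
c=bot.camera_model('wrist');snap('wrist','w13.png')
E
```

```text
time: 24.12
tool_pos: [0.4976, -0.1366, 0.2718]
tcp_rot: [3.134, 0.206, 0.003]
wrist_force: [-0.0, 0.4, 0.6]
width: 0.55
[ 0.49760831 -0.13661808  0.27176111] [   1.9 -165. ]
-82.47489966718597
```

View pics/w13.png

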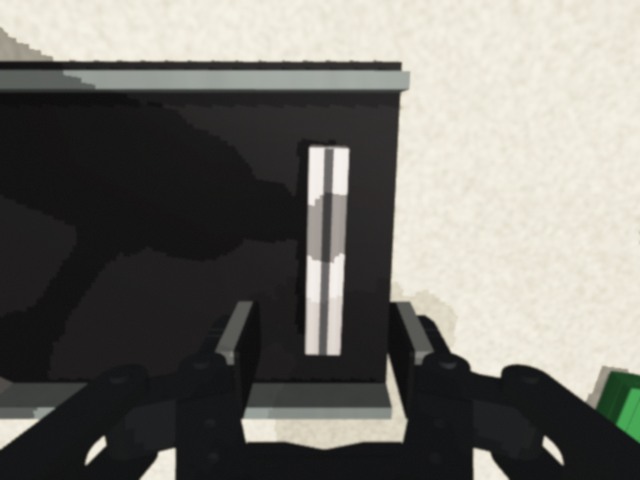

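```bash
python3 -m jog '[[[0.45,0,0,3,0,0,0],[0.45,0,0,6,0,0,0],[0.45,0,0,8,0,0,0],[0.45,0,0,8.6,0,0,0],[0.45,0,0,8.6,0,0,0],[0.8,0,0,8.6,0,0,0],[0.8,0,0,8.6,0,0,0],[0.8,0,0,8.6,0,0,0],[0.8,-0.15,0,8.6,0,0,0],[0.68,-0.15,0,8.6,0,0,0],[0.68,-0.15,0,8.6,0,0,0]]]' 20
```

```text
time: 25.55
tool_pos: [0.4944, -0.1366, 0.1839]
tcp_rot: [-3.134, -0.203, 0.003]
wrist_force: [1.1, 0.5, -0.3]
width: 0.323
```

```bash
python3 -m jog '[[[0.68,0,-1,-0.1,0,0,0],[0.68,0,-3,-0.1,0,0,0],[0.68,0,-5,-0.1,0,0,0],[0.68,0,-7,-0.1,0,0,0],[0.68,0,-9,-0.1,0,0,0],[0.68,0,-11,-0.1,0,0,0],[0.68,0,-13,-0.1,0,0,0],[0.68,0,-15,-0.1,0,0,0],[0.68,0,-17,-0.1,0,0,0],[0.68,0,-19,-0.1,0,0,0],[0.68,0,-20.5,-0.1,0,0,0],[0.68,0,-20.5,-0.1,0,0,0]]]'
python3 - <<'E'
from h import *
s=bot.read_state();print(g(s['tool_pos']))
snap('side','d14.png')
a=cv2.imread('pics/d14.png')[190:400,240:470]; cv2.imwrite('pics/d14c.png',cv2.resize(a,None,fx=2.8,fy=2.8))
E
```

```text
time: 27.05
tool_pos: [0.4683, 0.0678, 0.1856]
tcp_rot: [-3.135, -0.207, 0.001]
wrist_force: [0.1, -0.3, -0.3]
width: 0.319
[-0.9 41.5]
```

View pics/d14c.png

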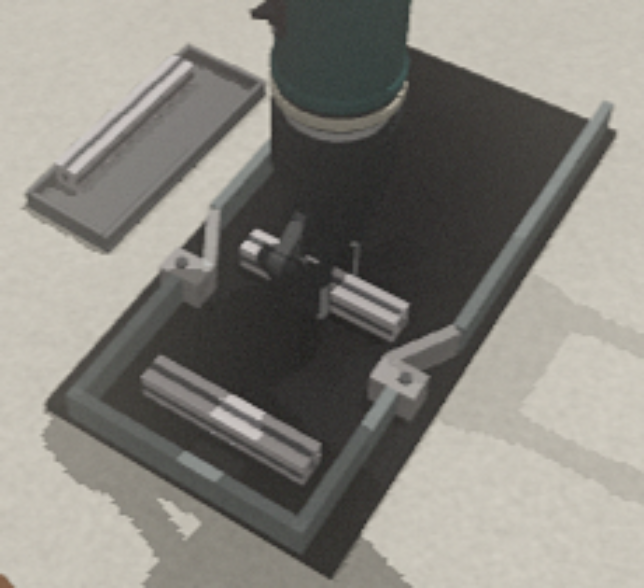

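Bar 3 is centred at the taper entry; I'll push it on to y ≈ 119.

```bash
python3 -m jog '[[[0.68,0,-0.8,0,0,0,0],[0.68,0,-1.6,0,0,0,0],[0.68,0,-2.4,0,0,0,0],[0.68,0,-3.2,0,0,0,0],[0.68,0,-4,0,0,0,0],[0.68,0,-4.8,0,0,0,0],[0.68,0,-5.6,0,0,0,0],[0.68,0,-6.4,0,0,0,0],[0.68,0,-7.2,0,0,0,0],[0.68,0,-7.8,0,0,0,0],[0.68,0,-7.8,0,0,0,0]]]'
python3 - <<'E'
from h import *
s=bot.read_state();print(g(s['tool_pos']))
snap('side','d15.png')
a=cv2.imread('pics/d15.png')[190:400,240:470]; cv2.imwrite('pics/d15c.png',cv2.resize(a,None,fx=2.8,fy=2.8))
E
```

```text
time: 28.48
tool_pos: [0.4587, 0.1443, 0.1856]
tcp_rot: [-3.135, -0.204, 0.0]
wrist_force: [0.1, -0.2, -1.2]
width: 0.316
[ -0.6 118.5]
```

View pics/d15c.png

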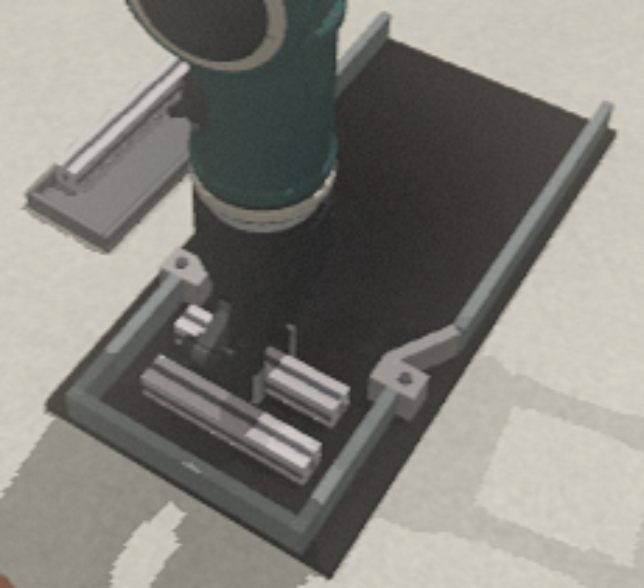

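```bash
python3 -m jog '[[[0.68,0,-0.2,0,0,0,0],[0.68,0,-0.4,0,0,0,0],[0.68,0,-0.4,0,0,0,0],[0.68,0,-0.2,0,0,0,0],[0.68,0,-0.2,-2,0,0,0],[0.68,0,-0.2,-6,0,0,0],[0.68,0,-0.2,-12,0,0,0],[0.68,0,6,-16,0,0,0],[0.68,0,12,-16,0,0,0],[0.68,0,12,-16,0,0,0],[0.68,0,12,-16,0,0,0]]]'
python3 - <<'E'
from h import *
c=bot.camera_model('wrist');snap('wrist','w16.png')
snap('side','d16.png');snap('scene','s16.png')
a=cv2.imread('pics/d16.png')[190:400,240:470]; cv2.imwrite('pics/d16c.png',cv2.resize(a,None,fx=2.8,fy=2.8))
E
```

```text
time: 29.9
tool_pos: [0.4741, 0.0243, 0.3454]
tcp_rot: [-3.135, -0.199, 0.001]
wrist_force: [-0.1, -0.1, 0.2]
width: 0.32
```

View pics/d16c.png

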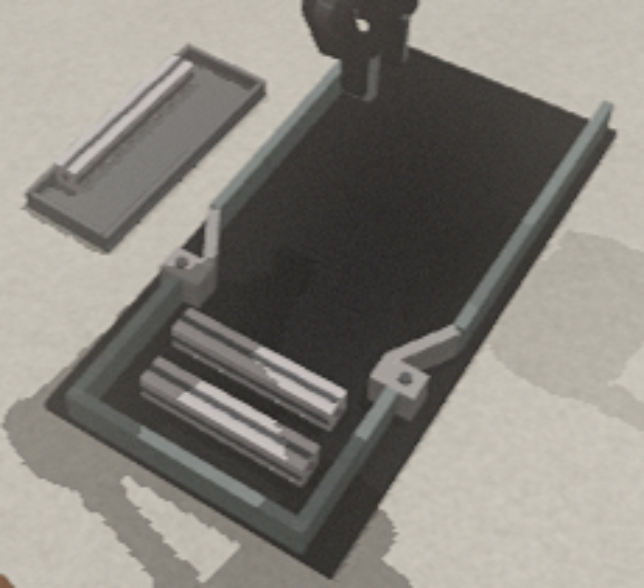

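View pics/w16.png

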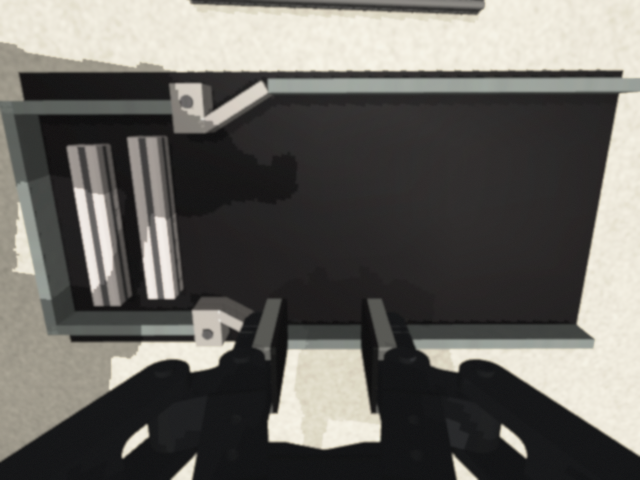

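View pics/s16.png

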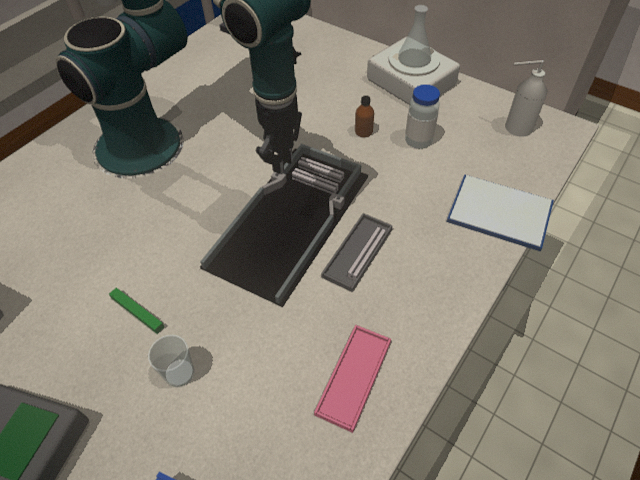

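Run:
```python
from h import *
cd=bot.camera_model('side')
D=lambda p,z:onz(cd,240+(p[0]+.5)/2.8-.5,190+(p[1]+.5)/2.8-.5,z)[:2]
for p in [(189,310),(347,391),(172,325),(336,408),(158,357),(321,449),(308,465)]: print(g(D(p,.028)))
print('slot exit ref',g(D((382,398),.032)))
# tray frame: flushness, wrist view w12
c=dict(bot.camera_model('wrist'));c['rvec']=np.array([-2.85314754,-.13167323,-.02232662]);c['tvec']=np.array([-.59513301,-.03160041,.28328536])
t=np.radians(5.3);X=np.array([np.cos(t),np.sin(t)]);Y=np.array([-X[1],X[0]])
for p,z in [((418,115),.025),((357,535),.025),((438,30),.016),((60,30),.016),((47,570),.016)]:
    w=onz(c,340+p[0]/3,70+p[1]/2,z)[:2]-np.array([.654,.0386]); print(np.round(1000*np.array([w@X,w@Y]),1))
```

```text
[ 58.2 111.1]
[-56.1 109. ]
[ 60.5 126.5]
[-56.6 122.9]
[ 53.8 150.9]
[-63.4 151.5]
[-62.5 164.6]
slot exit ref [-77.2 104.3]
[31.8 67.6]
[ 32.4 -70.3]
[36.5 91.8]
[-38.3  91.7]
[-37.  -89.1]
```

Run:
```python
from h import *
print(bot.finish_job(), bot.read_state()['time'])
```

```text
the job is handed in; nothing more can be done
the job is handed in; nothing more can be done
```

The sorting is done and the job is handed in; my last clock reading, just before, was 29.9 s of the 72 s allowed.

- **Short bars:** I slid the front bar and the rear bar (both about 116 mm) down the lane and through the throat. Each was held loosely between the fingers and not lifted. Both lie across the bay. The rearmost face is at about y = 109 mm, and the bay starts at 95 mm.
- **Long bar:** the middle bar (about 138 mm) stopped in the taper at about 9 N. I backed off, lifted it out and laid it in the grey tray. I then slid it against the far wall, where contact reached about 11 N. Its far edge reads 31.8 and 32.4 mm at the two ends, against the wall face at 32.5 mm, so it is flush to under 1 mm.
- **Bystanders:** the bottles and the beaker look unmoved in the last scene picture.

**Disagreements between checks:**
- The scene and side cameras differed by about 4–5 mm in x, so I averaged them and checked against the wrist camera.
- The long bar stopped about 2 mm further along than the stated y = 54 mm, which is within my error in locating the gauge.
- One reading over the tray was taken before the arm had settled and was about 4–5 mm off in x. I measured again before lowering the bar.

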